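Ready the polishing cabinet: rack to its spot, sprung cover held just under balance

ROBOT

A 7-joint arm with a two-finger parallel gripper is mounted at the origin on the work surface. World frame = base frame: x ahead of the robot, y to its left, z up, the work surface at z = 0. Lengths are in m, angles in degrees, forces in N, time in s.
With the tool pointing down it reaches from about 0.4 to 0.9 m from the base axis. Payload 5.5 kg.
Tool frame: the origin (TCP) lies between the finger pads, 19 mm behind the fingertips; this is the grasp point; z points along the fingers, y is the line along which they close (so a half turn about z gives the same grasp; the last joint's range is limited). The gripper opens to 85 mm and grips with 20 to 120 N. Pads are 22 mm wide; open, the fingers measure 114 mm over their backs; the gripper's body (76 mm by 85 mm) begins 54 mm behind the grasp point. The pads swing forward as they close: fully open they stand 13 mm farther back than shut.
Start: joints at [-49.492, 28.699, -24.465, 88.831, 12.651, 65.22, -12.049], TCP at [0.279, 0.587, 0.25] pointing down, gripper open.
Joint ranges: [-164.97, 164.97], [-17.58, 116.51], [-87.97, 89.64], [11.32, 138.91], [-80.73, 260.73], [10.89, 115.49], [-147.41, 147.41]. Speed limits (degrees/s): [147.25, 147.25, 180, 180, 180, 180, 180].

INTERFACE

Orientations are given as [roll, pitch, yaw] about the fixed x, y, z axes, in that order (R = Rz(yaw) Ry(pitch) Rx(roll)).
In Python, from workcell import bot, viewer gives the robot as it stands. Calls block until the motion is done:
- bot.move_pose(position, orientation): joint-space move of the TCP to a pose.
- bot.move_l(position, rotation=None, speed=0.15): straight line of the TCP; rotation=None keeps the orientation; speed is the mean speed in m/s.
- bot.goto_joints(angles): joint-space move.
- bot.release() and bot.close(grip_force=None): open the fingers fully, or close them until they stop; grip_force is the grip in N (None keeps the last).
- bot.hold(seconds).
- bot.solve_ik(position, orientation): joint angles nearest the present ones, or None.
- bot.get_state(): the state.
- viewer.get_image(name): name is "scene" or "side" or "wrist"; returns (picture, depth): 400x640x3 uint8, red, green, blue; 400x640 float32, m along the optical axis (not along the pixel's ray), 0 where there is no reading.
- viewer.camera_model(name): a dict with "intrinsics" (3x3 intrinsics, pixels), "position" and "attitude" of the camera in the world. Camera axes: x right, y down, z forward; pixel columns grow to the right and rows downward; lengths in m; the calibration is good to about 2 mm. A picture is of the moment at which its call begins: read the wrist's pose just before it. camera_model takes no time and is no camera call; for the wrist camera it gives the pose at the moment of the call.
A pose or a line that the arm cannot do raises bot.MotionError and nothing moves.
- bot.sign_off(): hands the job in; it is judged then, once.
The state is a dict: "clock": time; "joints": joint angles; "joint_velocities": joint speeds; "effort": joint torques, N m; "tcp_pos": TCP position; "ee_rot": TCP orientation; "contact_force": force on the tool from outside, world axes, zero at the start; "moment": the same for the moment, N m; "gripper_width": finger opening in m; "grasp_force": force on a finger pad.
Only numpy, scipy, OpenCV 4.12 (cv2) and the standard library are available. Lean on these libraries where they do the work, as an engineer would, in place of code of your own. Each camera call takes 0.05 s, during which the arm holds its last target. There are 200 camera calls.

TASK

Push the wooden rack of silver cups along the bench into the yellow outline beside the polishing cabinet, inside the lines and squared up with them, sliding it and not lifting it. Then raise the cabinet's sprung cover by its bar until it is past its balance point, bring it back down to about ten degrees below the balance point, and hold it there: finish still holding the bar in the gripper, with the cover at rest. Leave the other things on the bench where they are.

Things in the scene. Friction and masses are not known exactly. Their poses are not given: they have to be found in the camera images.
- rack: loose light-wood block 120 (its x) x 90 (its y) x 24 mm high carrying three small steel cups in a row along its x, 58 mm high over all; 0.3 to 0.6 kg. Origin: centre of its underside; z up. Turned by half a turn it is as good.
- mark: yellow outline painted flat on the bench, outer lines 166 (its x) x 136 (its y) mm, lines 6 mm wide, on the right-hand (-y) side of the cabinet; it has no height. Origin: its centre at bench level; its axes run parallel to the cabinet's. The rack belongs in it, its x along the outline's x.
- cabinet: green polishing cabinet, fixed, 240 (its x) x 260 (its y) x 110 mm high, open on top under the cover. Origin: centre of its underside; its -x side faces the robot. The white dial plates at both ends of the hinge bear a red line at the balance point and a yellow one 0.175 rad lower, for the black pointer on the cover's side.
- cover (a joint): angle (rad) of the aluminium cover (240 x 260 x 6 mm, 0.9 kg): 0 shut and level, growing as its near edge swings up; stop at 1.45. A torsion spring carries part of its weight: its balance point is at 0.90 rad (52 degrees); below that it falls shut by itself, above that the spring carries it up to the stop, damped. Lifting takes under 3 N.
- cover_grip (a point): middle of the black round grip bar on the cover: 12 mm thick, along the cabinet's y, 120 mm between its two posts, its centre 39 mm above the cover's outer face, so about 156 mm above the bench when shut. It lies 205 mm from the hinge axis towards the cover's near edge and 45 mm outward; the edge is 40 mm beyond it. Its axes turn with the cover.
- cover_hinge (a point): middle of the hinge axis, on the cabinet's far top edge, 110.5 mm above the bench, axis along the cabinet's y. The point's own axes turn with the cover; shut, they are parallel to the cabinet's.
- hammer: loose bystander: small raising hammer lying on the bench to the left. Leave it where it is.
- jar: loose bystander: jar 60 mm across, 80 mm high, brass cap, left of the cabinet. Leave it where it is.
- brush: loose bystander: brush lying to the left of the cabinet. Leave it where it is.
- rouge: loose bystander: brick-red bar of polishing compound 100 x 45 x 30 mm, lying beyond the outline. Leave it where it is.
- mandrel: loose bystander: dark steel cone 70 mm across, 130 mm high, at the right, by the hammer rack. Leave it where it is.
- beaker: loose bystander: steel beaker 64 mm across, 60 mm high, to the right. Leave it where it is.
Not all that is in view belongs to the job. There is more than one size of the rack; the one meant has the size given above.

How it is judged:
By the outcome, as a careful person would: the job done as asked, in the order asked, and still so for the second after the job is handed in, while the arm keeps its last pose, push and grip.
It also fails if it takes over 69 s, if anything falls off the work surface, if the arm or the gripper's body presses on something with over 40 N, if the wrist force passes 120 N, or if a joint passes its speed limit or range.

## Working session

There is one attempt and no reset: what is moved stays moved. The work goes in short steps, each a Python script; the robot and the scene stay as the last script left them, time stands still between calls to the robot, and variables do not carry over. Pictures are saved under pics/ and viewed, at most 10 in all, crops included, and the job is handed in when it is done.

```bash
mkdir -p pics; ls
cat > h.py <<'E'
import numpy as np, cv2
from workcell import bot, viewer
from scipy.spatial.transform import Rotation as R
def snap(n,f):
    m=viewer.camera_model(n); im,d=viewer.get_image(n)
    cv2.imwrite(f'pics/{f}.png',im[...,::-1]); np.savez(f'pics/{f}.npz',im=im,d=d,K=m['intrinsics'],p=m['position'],a=np.array(m['attitude']))
    return im,d,m
def cloud(f):
    z=np.load(f'pics/{f}.npz'); K=z['K'];d=z['d'];a=z['a']
    M=a if a.shape==(3,3) else R.from_euler('xyz',a,degrees=True).as_matrix()
    v,u=np.mgrid[:d.shape[0],:d.shape[1]]
    P=np.stack([(u-K[0,2])/K[0,0]*d,(v-K[1,2])/K[1,1]*d,d],-1)@M.T+z['p']
    P[d==0]=np.nan
    return z['im'],P
E
python3 - <<'E'
from h import *
for n in ('scene','side'):
    im,d,m=snap(n,n+'0'); print(m)
print(bot.get_state())
im,P=cloud('scene0')
print(np.nanpercentile(P[...,2],[5,25,50,75]))
E
```

```text
pics
{'intrinsics': array([[478.79801004,   0.        , 320.30143162],
       [  0.        , 478.79801004, 194.99362715],
       [  0.        ,   0.        ,   1.        ]]), 'position': array([ 0.95028868, -0.70191577,  1.34918345]), 'attitude': array([-146.82499822,   -0.69428633,   31.37605299])}
{'intrinsics': array([[520.306913  ,   0.        , 314.73002023],
       [  0.        , 520.306913  , 199.72085854],
       [  0.        ,   0.        ,   1.        ]]), 'position': array([-0.54277259, -1.41836389,  1.26962467]), 'attitude': array([-123.05876755,   -0.5777989 ,  -37.20460302])}
{'clock': 0.1, 'joints': array([-49.49212679,  28.74950548, -24.45443162,  88.8869122 ,
        12.6505715 ,  65.22001444, -12.04914515]), 'joint_velocities': array([-0.03699454, -0.15586651, -0.00587221, -0.18097943,  0.0636524 ,
        0.06042896,  0.05761635]), 'effort': array([-1.10078172e-02, -5.70816207e+01, -5.83846316e+00, -2.81750447e+01,
        1.05021309e-02,  5.66486648e-03,  4.99576956e-06]), 'tcp_pos': array([0.27886196, 0.58646837, 0.24904119]), 'ee_rot': array([-1.79896899e+02, -3.96604699e-03,  1.54575572e+02]), 'contact_force': array([-0.21082273,  1.05806932,  0.26721003]), 'moment': array([-0.04854178, -0.01237338,  0.03635011]), 'grasp_force': 0.0, 'gripper_width': 0.08531432895554977}
[-0.75527269 -0.74235213 -0.00264278  0.00271938]
```

View pics/scene0.png

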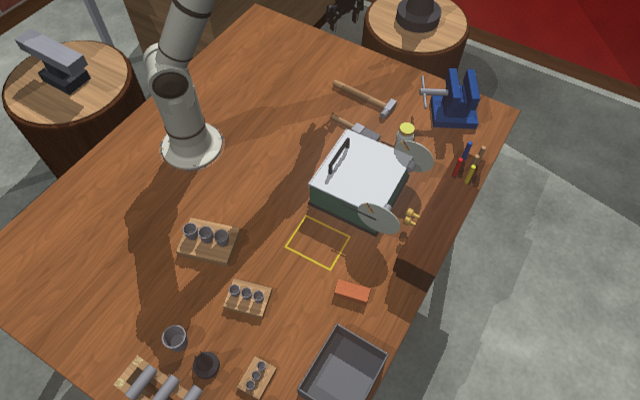

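View pics/side0.png

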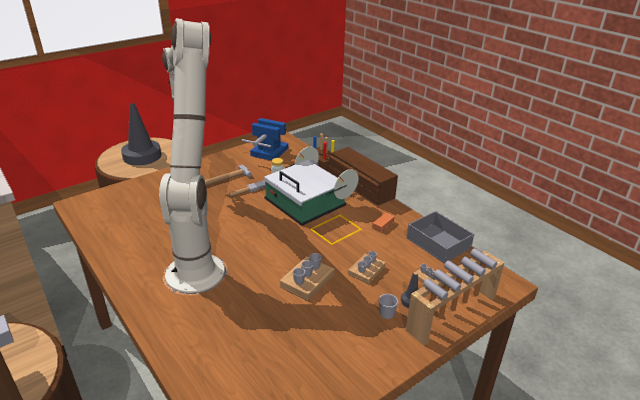

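The scene shows three racks of cups: big (208,240), middle (247,297) and small (257,378). The outline is at (318,243), the cabinet at (360,180), and the rouge at (351,292). I'll measure them.

```bash
cat > meas.py <<'E'
from h import *
def plane_rect(mask,P):
    return cv2.minAreaRect(P[mask][:,:2].astype(np.float32)*1000)
def racks(f,boxes):
    im,P=cloud(f)
    for b in boxes:
        m=np.zeros(P.shape[:2],bool); m[b[1]:b[3],b[0]:b[2]]=1
        t=m&(P[...,2]>.017)&(P[...,2]<.030); a=m&(P[...,2]>.012)
        print('box',b,'n',t.sum(),'top z',np.median(P[t][:,2]),'max z',np.nanmax(P[a][:,2]),'top rect',plane_rect(t,P),'all',plane_rect(a,P))
def yellow(f,b):
    im,P=cloud(f); h=cv2.cvtColor(im,cv2.COLOR_RGB2HSV)
    m=np.zeros(P.shape[:2],bool); m[b[1]:b[3],b[0]:b[2]]=1
    t=m&(h[...,0]>22)&(h[...,0]<35)&(h[...,1]>150)&(h[...,2]>110)&(abs(P[...,2])<.01)
    print('mark',t.sum(),P[t][:,2].mean(),plane_rect(t,P)); return t
E
python3 - <<'E'
from meas import *
racks('scene0',[(170,205,245,272),(215,270,278,325),(232,350,280,399)])
yellow('scene0',(275,210,358,275))
im,P=cloud('scene0')
m=np.zeros(P.shape[:2],bool); m[120:240,300:420]=1
t=m&(P[...,2]>.106)&(P[...,2]<.121)
print('lid',plane_rect(t,P),np.median(P[t][:,2]))
g=m&(P[...,2]>.143)&(P[...,2]<.175)&(np.arange(640)<355)[None]
print('bar',g.sum(),P[g].mean(0),plane_rect(g,P))
r=np.zeros_like(m); r[275:312,325:378]=1; r&=P[...,2]>.02
print('rouge',plane_rect(r,P))
big=cv2.resize(im[200:330,160:380],None,fx=3.6,fy=3.6,interpolation=cv2.INTER_CUBIC); cv2.imwrite('pics/crop1.png',big[...,::-1])
E
```

```text
box (170, 205, 245, 272) n 272 top z 0.027890758186144393 max z 0.08821308345772394 top rect ((304.9194641113281, -279.9107971191406), (168.15577697753906, 128.21429443359375), 18.73539161682129) all ((305.4008483886719, -280.02777099609375), (168.9645538330078, 128.5269775390625), 18.928525924682617)
box (215, 270, 278, 325) n 939 top z 0.024523188050397993 max z 0.06597052525697378 top rect ((515.56689453125, -364.71868896484375), (120.73979949951172, 92.39375305175781), 16.67049217224121) all ((515.6823120117188, -365.0715026855469), (120.85091400146484, 92.95622253417969), 16.57217025756836)
box (232, 350, 280, 399) n 631 top z 0.01985593616164949 max z 0.05140469186853136 top rect ((667.363037109375, -532.2470703125), (68.26506805419922, 91.30746459960938), 4.325774192810059) all ((666.881103515625, -532.1453857421875), (69.19332885742188, 91.75743865966797), 3.73936128616333)
mark 196 0.0017469052939772115 ((588.2232055664062, -98.4867172241211), (168.46714782714844, 132.3201446533203), 1.481127381324768)
lid ((670.2611694335938, 148.45973205566406), (291.8165588378906, 393.3966369628906), 89.0992202758789) 0.11647936286461236
bar 141 [0.52279271 0.13914464 0.15898405] ((522.0473022460938, 142.7923583984375), (14.08812141418457, 132.80560302734375), 2.0751471519470215)
rouge ((765.447265625, -189.7576446533203), (99.85755920410156, 48.104576110839844), 12.991220474243164)
```

View pics/crop1.png

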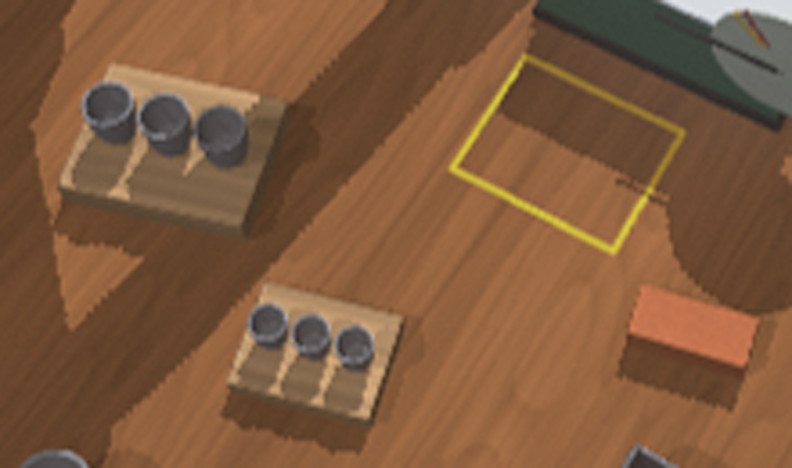

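The pictures show the following:
- The middle rack, crop (315,350) / scene (247,297), measures 121x92 mm, so it is the one meant. The left one is 168x128 mm and the lower one 91x68 mm.
- The outline (168x132 mm measured) and the cabinet agree with the sizes given.

Next I'll refine the mark and lid poses and find the obstacles near the approach.

```bash
cat > plan.py <<'E'
from h import *
from scipy.optimize import fsolve
def path(c0,a0,c1,a1,r=.09,n=6):
    """rack centre poses (x,y,yaw): arc right, straight, arc left; motion along rack +y"""
    d=np.array(c1)-c0; s,c=np.sin(a1),np.cos(a1); lat=d@[c,s]; fwd=d@[-s,c]   # in goal frame
    f0=-(a0-a1)                       # heading toward +x, relative
    F=lambda q:[r*(np.cos(f0)-np.cos(q[0]))+q[1]*np.sin(q[0])+r*(1-np.cos(q[0]))-lat,
                r*(np.sin(q[0])-np.sin(f0))+q[1]*np.cos(q[0])+r*np.sin(q[0])-fwd]
    p,L=fsolve(F,[.35,.19]); out=[]
    g=lambda l,f,h:(c1[0]-c*lat+s*fwd+c*l-s*f, c1[1]-s*lat-c*fwd+s*l+c*f, a1-h)
    for h in np.linspace(f0,p,n): out.append(g(r*(np.cos(f0)-np.cos(h)),r*(np.sin(h)-np.sin(f0)),h))
    l,f=r*(np.cos(f0)-np.cos(p))+L*np.sin(p), r*(np.sin(p)-np.sin(f0))+L*np.cos(p)
    for h in np.linspace(p,0,n): out.append(g(l+r*(np.cos(h)-np.cos(p)),f+r*(np.sin(p)-np.sin(h)),h))
    return np.array(out),p,L
E
python3 - <<'E'
from meas import *
from plan import path
from scipy.optimize import least_squares
t=yellow('scene0',(275,210,358,275)); im,P=cloud('scene0')
def rectfit(X,w,h,x0):
    def res(q):
        c,s=np.cos(q[2]),np.sin(q[2]); v=(X-q[:2])@np.array([[c,-s],[s,c]])
        a=np.abs(v)-[w/2,h/2]; o=np.maximum(a,0)
        return np.hypot(*o.T)+np.minimum(a.max(1),0)
    return least_squares(res,x0,loss='soft_l1',f_scale=.002)
s=rectfit(P[t][:,:2],.160,.130,[.588,-.0985,.02]); print('mark',s.x,np.degrees(s.x[2]),np.abs(s.fun).mean())
for n,b in dict(beaker=(155,320,192,355),mandrel=(190,345,222,382),tray=(296,320,390,399),jar=(395,120,418,150)).items():
    m=np.zeros(P.shape[:2],bool); m[b[1]:b[3],b[0]:b[2]]=1; m&=P[...,2]>.02
    print(n,plane_rect(m,P))
hs=cv2.cvtColor(im,cv2.COLOR_RGB2HSV)
m=np.zeros(P.shape[:2],np.uint8); m[120:215,305:412]=1
l=(m>0)&(P[...,2]>.108)&(P[...,2]<.124)&(hs[...,1]<40)&(hs[...,2]>120)
l=cv2.morphologyEx(l.astype(np.uint8),cv2.MORPH_OPEN,np.ones((5,5)))>0
print('lid',plane_rect(l,P))
pp,p,L=path(np.array([.5157,-.3648]),np.radians(16.6),s.x[:2],s.x[2]); print(np.degrees(p),L); print(pp[[0,5,6,11]])
E
```

```text
mark 196 0.0017469052939772115 ((588.2232055664062, -98.4867172241211), (168.46714782714844, 132.3201446533203), 1.481127381324768)
mark [ 0.58896763 -0.09548903  0.03975831] 2.277983126535546 0.0017404867362571695
beaker ((425.0687561035156, -568.21240234375), (61.5613899230957, 62.554542541503906), 63.91509246826172)
mandrel ((532.0042114257812, -576.7445678710938), (67.56517791748047, 66.0985107421875), 69.31231689453125)
tray ((859.9406127929688, -409.02587890625), (160.4808349609375, 200.8931427001953), 0.3466149866580963)
jar ((660.2152709960938, 356.8563232421875), (68.85832214355469, 181.67379760742188), 22.512754440307617)
lid ((603.2119750976562, 148.3692169189453), (246.5435028076172, 267.4979248046875), 2.622512102127075)
22.641389216390884 0.18921137889710984
[[ 0.5157     -0.3648      0.28972466]
 [ 0.51757363 -0.30777045 -0.35540848]
 [ 0.58341415 -0.13038394 -0.35540848]
 [ 0.58896763 -0.09548903  0.03975831]]
```

Run:
```python
from plan import *
A=np.radians
rp,_,_=path(np.array([.5157,-.3648]),A(16.6),np.array([.589,-.0960]),A(2.3))
def hand(q,off): return [q[0]+off*np.sin(q[2]), q[1]-off*np.cos(q[2])]
for k in (90,-90):
    print(k,[None if (j:=bot.solve_ik([*hand(q,.056),.023],[180,0,np.degrees(q[2])+k])) is None else np.round(j,0)[[0,4,6]] for q in rp[[0,5,11]]])
k=90
js=[bot.solve_ik([*hand(rp[0],.056),.023],[180,0,np.degrees(rp[0][2])+kk]) for kk in (90,-90)]
k=min((90,-90),key=lambda kk:1e3 if js[(90,-90).index(kk)] is None else abs(js[(90,-90).index(kk)][6])); print('use',k)
yaw=np.degrees(rp[0][2])+k
bot.move_pose([.45,.0,.36],[180,0,yaw])
h=hand(rp[0],.056+.03)
bot.move_pose([*h,.18],[180,0,yaw])
bot.move_l([*h,.06],speed=.15)
s=bot.get_state(); print(s['clock'],s['tcp_pos'],s['ee_rot'],s['joints'],s['contact_force'])
for n in('scene','side','wrist'): snap(n,n+'1')
for n in('scene','side'):
    im,P=cloud(n+'1'); c=s['tcp_pos']; m=(np.hypot(P[...,0]-c[0],P[...,1]-c[1])<.075)&(P[...,2]>.015)&(P[...,2]<.2)&(P[...,1]<-.42)
    v,u=np.nonzero(m); print(n,m.sum(),(u.min(),v.min(),u.max(),v.max()) if m.sum() else '',np.nanpercentile(P[m][:,2],[0,1,5,20]) if m.sum() else '')
a=cv2.imread('pics/side1.png')[230:350,300:480]; b=cv2.imread('pics/wrist1.png')
cv2.imwrite('pics/v1.png',np.vstack([cv2.resize(a,(450,300),interpolation=2),cv2.resize(b,(450,281))]))
```

```text
90 [array([ 22., -21.,  68.]), array([  2., -46.,  49.]), array([ 8., -6., 19.])]
-90 [array([  3., -53., -90.]), array([ -13.,  -78., -113.]), array([ -35.,  -78., -112.])]
use 90
5.05 [ 0.5409338  -0.4479063   0.06118309] [1.79941014e+02 9.49512670e-02 1.06600134e+02] [ 23.65948563  45.25741699  20.77894579  88.49555596 -19.28588493
  49.69662239  67.93856894] [-0.4839541  -0.56869619  0.4258228 ]
scene 520 (np.int64(204), np.int64(298), np.int64(260), np.int64(328)) [0.05681008 0.06473105 0.081185   0.11369139]
side 508 (np.int64(369), np.int64(236), np.int64(402), np.int64(279)) [0.01507024 0.05209299 0.06510922 0.09978136]
```

View pics/v1.png

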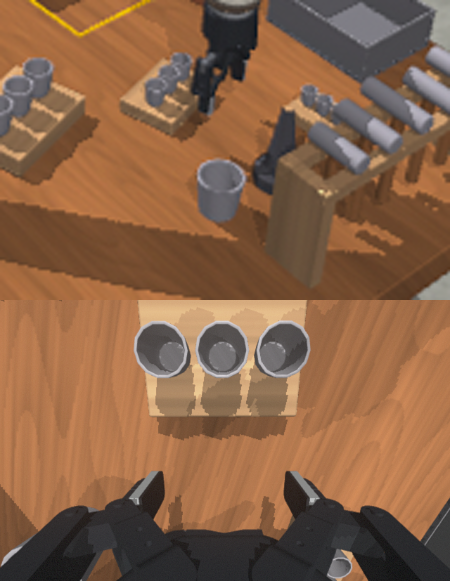

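The wrist picture shows the rack squarely ahead, between the open fingers. The tips are only about 7 mm below the TCP when open, so I push with the TCP at about z = 0.017 and stop about 15 mm short to look.

Run:
```python
from plan import *
A=np.radians; k=90
rp,_,_=path(np.array([.5157,-.3648]),A(16.6),np.array([.589,-.111]),A(2.3))
def hand(q,off): return [q[0]+off*np.sin(q[2]), q[1]-off*np.cos(q[2])]
st=bot.get_state; f0=st()['contact_force']
for z in (.030,.022,.017):
    p=st()['tcp_pos']; h=hand(rp[0],.086)
    bot.move_l([*h,z],speed=.08); print(z,st()['tcp_pos'][2],(st()['contact_force']-f0).round(1))
    if st()['contact_force'][2]-f0[2]>3: break
for q in rp:
    bot.move_l([*hand(q,.057),z],[180,0,np.degrees(q[2])+k],speed=.08)
    print(st()['clock'],(st()['contact_force']-f0).round(1),end=' ')
print(st()['tcp_pos'],st()['ee_rot'])
for n in('scene','side','wrist'): snap(n,n+'2')
a=cv2.imread('pics/scene2.png')[180:310,210:390]; b=cv2.imread('pics/wrist2.png')
cv2.imwrite('pics/v2.png',np.vstack([cv2.resize(a,(450,325),interpolation=2),cv2.resize(b,(450,275))]))
```

```text
0.03 0.028947107987301407 [-1.3 -0.5  0.8]
0.022 0.021431034811040195 [-1.  -0.2  0.3]
0.017 0.016653268900062135 [-1.   0.1 -0.4]
6.7333 [-1.4 -0.4 -0.8] 7.0667 [-2.  -1.  -0.6] 7.4 [-1.8 -0.8  0.3] 7.7333 [-1.4 -0.3 -0.2] 8.0667 [-1.3  0.3 -1.3] 8.4 [-2.1  0.4 -0.4] 10.6667 [-2.6 -2.4  0.6] 10.9333 [-1.4 -1.  -0.4] 11.2 [-1.2  0.1  0.3] 11.4667 [-1.7  0.5  0.1] 11.7333 [-0.8 -0.   0.5] 12.0 [-1.1 -1.   0.3] [ 0.59120814 -0.16752191  0.01693766] [-1.79997835e+02 -4.79152972e-02  9.21320059e+01]
```

View pics/v2.png

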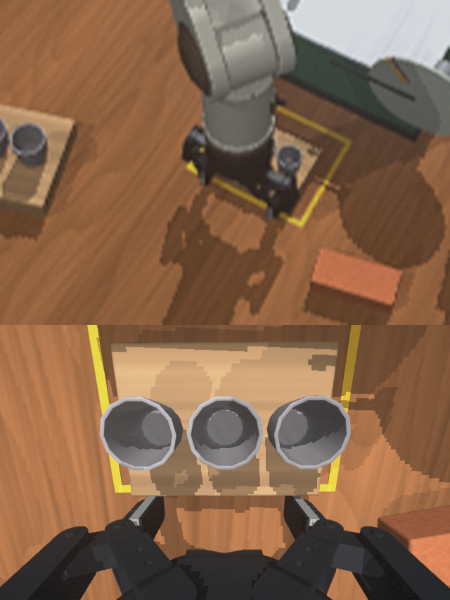

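The push worked: the rack is nearly square in the outline and short in y, as planned. I'll back off a little and measure rack and outline together with the wrist and scene cameras.

```bash
cat > fit.py <<'E'
from meas import *
from scipy.optimize import least_squares
def rectfit(X,w,h,x0):
    def res(q):
        c,s=np.cos(q[2]),np.sin(q[2]); v=(X-q[:2])@np.array([[c,-s],[s,c]])
        a=np.abs(v)-[w/2,h/2]; o=np.maximum(a,0)
        return np.hypot(*o.T)+np.minimum(a.max(1),0)
    s=least_squares(res,x0,loss='soft_l1',f_scale=.002); return s.x[:2].round(4),np.degrees(s.x[2]).round(2),np.abs(s.fun).mean().round(4)
def report(f):
    im,P=cloud(f); h=cv2.cvtColor(im,cv2.COLOR_RGB2HSV); near=np.hypot(P[...,0]-.589,P[...,1]+.1)<.125
    y=near&(h[...,0]>22)&(h[...,0]<35)&(h[...,1]>150)&(h[...,2]>90)&(abs(P[...,2])<.012)
    print(f,'mark',y.sum(),np.median(P[y][:,2]),rectfit(P[y][:,:2],.160,.130,[.589,-.097,.04]))
    t=near&(P[...,2]>.019)&(P[...,2]<.030)
    t=cv2.morphologyEx(t.astype(np.uint8),cv2.MORPH_OPEN,np.ones((2,2)))
    n,l,s,_=cv2.connectedComponentsWithStats(t); 
    k=[i for i in range(1,n) if s[i,4]>15 and np.all(np.abs(P[l==i].mean(0)[:2]-[.589,-.105])<.06)]
    t=np.isin(l,k); hull=cv2.convexHull((P[t][:,:2]*1000).astype(np.float32))
    print('  rack',t.sum(),np.median(P[t][:,2]),cv2.minAreaRect(hull))
E
python3 - <<'E'
from fit import *
report('wrist2')
p=bot.get_state()['tcp_pos']
# back off along -hand direction, raise, look
bot.move_l([p[0]+.002,p[1]-.05,p[2]],speed=.15)
p=bot.get_state()['tcp_pos']; bot.move_l([p[0],p[1],.14],speed=.2)
for n in('scene','wrist','side'): snap(n,n+'3'); report(n+'3')
print(bot.get_state()['clock'])
E
```

```text
wrist2 mark 2952 2.446920868343083e-06 (array([ 0.5882, -0.095 ]), np.float64(2.53), np.float64(0.0015))
  return _methods._mean(a, axis=axis, dtype=dtype,
  ret = ret.dtype.type(ret / rcount)
Traceback (most recent call last):
  File "fit.py", line 18, in report
    print('  rack',t.sum(),np.median(P[t][:,2]),cv2.minAreaRect(hull))
                                                ~~~~~~~~~~~~~~~^^^^^^
cv2.error: OpenCV(4.12.0) /io/opencv/modules/imgproc/src/convhull.cpp:143: error: (-215:Assertion failed) total >= 0 && (depth == CV_32F || depth == CV_32S) in function 'convexHull'
```

```bash
python3 - <<'E'
s=open('fit.py').read()
i=s.index("    k=[i for"); j=s.index("    t=np.isin")
s=s[:i]+"    k=[1+np.argmax(s[1:,4])]\n"+s[j:]
open('fit.py','w').write(s)
E
python3 - <<'E'
from fit import *
try: report('wrist2')
except Exception as e: print(e)
im,P=cloud('wrist2'); print(P[180,320],P[340,300])
p=bot.get_state()['tcp_pos']
bot.move_l([p[0]+.002,p[1]-.05,p[2]],speed=.15)
p=bot.get_state()['tcp_pos']; bot.move_l([p[0],p[1],.14],speed=.2)
for n in('scene','wrist','side'):
    snap(n,n+'3')
    try: report(n+'3')
    except Exception as e: print(e)
print(bot.get_state()['clock'])
E
```

```text
wrist2 mark 2952 2.446920868343083e-06 (array([ 0.5882, -0.095 ]), np.float64(2.53), np.float64(0.0015))
  rack 43221 nan ((612.1030883789062, -144.91668701171875), (184.95077514648438, 83.28568267822266), 41.301021575927734)
[ 0.58967012 -0.12214364  0.03210228] [ 0.58543132 -0.15660356  0.07656933]
scene3 mark 60 0.0014697447884974846 (array([ 0.5886, -0.0959]), np.float64(2.44), np.float64(0.0015))
  rack 274 nan ((606.3113403320312, -112.09371948242188), (98.22452545166016, 96.766845703125), 8.86180591583252)
wrist3 mark 1679 -4.514620885076592e-05 (array([ 0.5882, -0.0948]), np.float64(2.45), np.float64(0.0014))
  rack 13444 nan ((612.874267578125, -136.28819274902344), (161.60476684570312, 72.63140869140625), 39.32038879394531)
side3 mark 60 -0.0012861062286720903 (array([ 0.5854, -0.0952]), np.float64(1.58), np.float64(0.0028))
  rack 182 nan ((585.6762084960938, -119.65570068359375), (117.65936279296875, 84.99581146240234), 3.4516584873199463)
13.55
```

```bash
sed -i 's/np.ones((2,2))/np.ones((3,3))/; s/P\[...,2\]>.019)&(P\[...,2\]<.030/P[...,2]>.020)\&(P[...,2]<.0275/' fit.py
python3 - <<'E'
from fit import *
for f in ('wrist2','wrist3','scene3','side3'): report(f)
print(bot.get_state()['tcp_pos'])
E
```

```text
wrist2 mark 2952 2.446920868343083e-06 (array([ 0.5882, -0.095 ]), np.float64(2.53), np.float64(0.0015))
  rack 42662 0.023192556611435523 ((589.377197265625, -122.02685546875), (119.97238159179688, 112.97566223144531), 2.410177230834961)
wrist3 mark 1679 -4.514620885076592e-05 (array([ 0.5882, -0.0948]), np.float64(2.45), np.float64(0.0014))
  rack 13406 0.02313518739262034 ((589.003662109375, -110.55626678466797), (120.12903594970703, 89.98241424560547), 2.5088183879852295)
scene3 mark 60 0.0014697447884974846 (array([ 0.5886, -0.0959]), np.float64(2.44), np.float64(0.0015))
  rack 38 0.02455628004380228 ((639.94921875, -111.12350463867188), (35.17472839355469, 17.61089324951172), 74.92108154296875)
side3 mark 60 -0.0012861062286720903 (array([ 0.5854, -0.0952]), np.float64(1.58), np.float64(0.0028))
  rack 12 0.02258485172458702 ((609.76806640625, -125.63748931884766), (23.496631622314453, 8.312068939208984), 49.9296989440918)
[ 0.59145222 -0.21706866  0.13811246]
```

Rack and mark agree in x and yaw (2.5° each); a 15.8 mm push remains. I'll finish the push, then look from above the bar in the same orientation.

Run:
```python
from fit import *
st=bot.get_state
bot.move_l([.5915,-.217,.017],[180,0,92.45],speed=.15)
bot.move_l([.5907,-.158,.017],speed=.12)
bot.move_l([.5907,-.1518,.017],speed=.04); print(st()['tcp_pos'],st()['contact_force'])
bot.move_l([.5925,-.20,.017],speed=.15)
bot.move_l([.5925,-.20,.14],speed=.2)
snap('wrist','wrist4'); report('wrist4')
bot.move_l([.54,-.10,.33],speed=.25)
bot.move_l([.515,.143-.06,.30],speed=.25)
snap('wrist','wrist5'); snap('scene','scene5'); s=st(); print(s['clock'],s['tcp_pos'],s['joints'])
im,P=cloud('wrist5')
g=(P[...,2]>.145)&(P[...,2]<.175)&(np.hypot(P[...,0]-.522,P[...,1]-.143)<.12)
v,u=np.nonzero(g); print('bar',g.sum(),(u.min(),v.min(),u.max(),v.max()),np.median(P[g][:,2]),P[g][:,2].max(),plane_rect(g,P))
l=(P[...,2]>.112)&(P[...,2]<.121); print('lid',plane_rect(l,P),np.median(P[l][:,2]))
cv2.imwrite('pics/v5.png',np.vstack([cv2.imread('pics/wrist4.png')[::2,::2],cv2.imread('pics/wrist5.png')[::2,::2]]))
```

```text
[ 0.5906339  -0.15238873  0.01704574] [-0.88819401 -1.18876913  0.4798784 ]
wrist4 mark 1890 -2.399197242736184e-05 (array([ 0.5881, -0.0954]), np.float64(2.42), np.float64(0.0015))
  rack 13269 0.023145719510617557 ((589.619140625, -96.02491760253906), (120.2497787475586, 89.421142578125), 2.4930732250213623)
18.7917 [0.51550918 0.08058555 0.3001422 ] [-34.61827863  11.48921739  26.21943466 105.25310225  -5.53984582
  64.50124666  -4.22788783]
bar 1997 (np.int64(322), np.int64(45), np.int64(335), np.int64(195)) 0.15950318026001808 0.16321169219639475 ((521.56201171875, 144.09878540039062), (11.840747833251953, 130.13919067382812), 2.459702491760254)
lid ((698.4619140625, 92.91759490966797), (430.5679016113281, 342.10687255859375), 2.2125000953674316) 0.11570151489091648
```

View pics/v5.png

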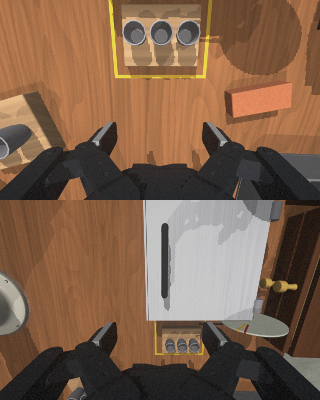

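The rack sits inside the lines, 1.5 mm off centre and within 0.1°. The bar at (329,120) in the full wrist image is at (0.5216, 0.1441), yaw 2.46°. I'll check IK along the lifting arc, then grip and lift.

```bash
cat > cover.py <<'E'
from fit import *
yaw=2.46; ex=np.array([np.cos(np.radians(yaw)),np.sin(np.radians(yaw)),0]); ez=np.array([0,0,1.])
B=np.array([.5216,.1441,.1555]); H=B+.205*ex-.045*ez
def pose(th,k=.5):
    p=H-.205*(np.cos(th)*ex-np.sin(th)*ez)+.045*(np.sin(th)*ex+np.cos(th)*ez)
    r=R.from_euler('z',yaw,degrees=True)*R.from_euler('y',k*th)*R.from_euler('xyz',[180,0,90],degrees=True)
    return list(p),list(r.as_euler('xyz',degrees=True))
def theta(p):
    d=np.array(p)-H; return np.arctan2(d@ez,-(d@ex))-np.arctan2(.045,.205)
E
python3 - <<'E'
from cover import *
st=bot.get_state
ik=[bot.solve_ik(*pose(t)) for t in np.arange(0,1.06,.15)]
print([None if j is None else np.round(j).astype(int).tolist() for j in ik])
if all(j is not None for j in ik):
    p,r=pose(0)
    bot.move_l([p[0],p[1],.24],r,speed=.2)
    bot.move_l(p,speed=.1); print(st()['tcp_pos'],st()['contact_force'].round(1))
    bot.close(grip_force=40); s=st(); print(s['clock'],s['gripper_width'],s['grasp_force'],s['tcp_pos'],s['contact_force'].round(1))
E
```

```text
[[-36, 24, 22, 111, -12, 48, -5], [-35, 25, 23, 105, -12, 57, -5], [-34, 27, 24, 98, -13, 67, -3], [-33, 30, 25, 91, -14, 76, -2], [-31, 34, 26, 82, -16, 85, -1], [-30, 39, 27, 73, -17, 94, 0], [-27, 45, 28, 63, -20, 103, 0], [-24, 52, 29, 50, -23, 113, 0]]
[0.52217118 0.14414389 0.15611172] [ 0.2 -0.6 -0.3]
21.0333 0.010565336576329916 38.903292417526245 [0.5217121  0.14414817 0.15562463] [0.  0.7 0.9]
```

Run:
```python
from cover import *
st=bot.get_state
for t in np.arange(.1,1.031,.1).tolist()+[1.03]:
    bot.move_l(*pose(t,.4),speed=.08); s=st(); print(round(t,2),theta(s['tcp_pos']).round(3),s['contact_force'].round(1),round(s['gripper_width'],4),round(s['grasp_force']))
    if np.linalg.norm(s['contact_force'])>25: break
bot.hold(.4); s=st(); print(s['clock'],theta(s['tcp_pos']))
snap('scene','scene6'); snap('side','side6')
cv2.imwrite('pics/v6.png',np.vstack([cv2.resize(cv2.imread('pics/side6.png')[110:240,230:400],(510,300+90),interpolation=2)]))
```

```text
0.1 0.097 [-0.3  0.1 -2.5] 0.0104 39
0.2 0.195 [-0.5  0.4 -2. ] 0.0104 39
0.3 0.294 [-1.8  0.7 -1.9] 0.0103 39
0.4 0.396 [-4.3  0.4 -0.2] 0.0104 39
0.5 0.497 [-6.7 -0.1  3.3] 0.0101 40
0.6 0.598 [-7.8 -0.2  5.2] 0.0103 40
0.7 0.701 [-7.6 -0.5  8.1] 0.0102 39
0.8 0.801 [-7.1  0.7  8.2] 0.0101 39
0.9 0.904 [-6.7 -0.4 10.3] 0.0106 39
1.0 1.006 [-4.4  0.  11.9] 0.0106 39
1.03 1.034 [-5.7 -0.2 11.6] 0.01 40
25.7667 1.0335454853194308
```

View pics/v6.png

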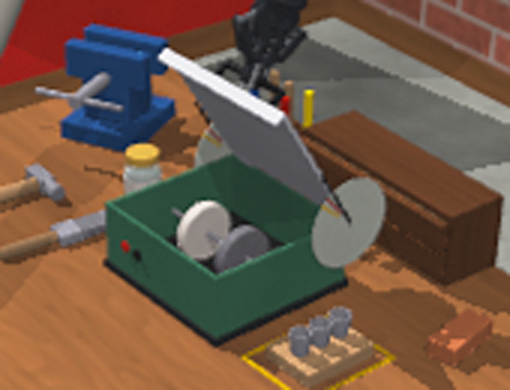

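The side view shows the cover held high, the pointer past the red line, and the rack untouched in its outline. I'll check the angle with a plane fit, then lower to 0.725 rad and check again.

```bash
cat >> cover.py <<'E'
def plane_angle(f,th):
    im,P=cloud(f); d=P-H; u=-(np.cos(th)*ex-np.sin(th)*ez); n=np.cross(ez,ex); nn=np.sin(th)*ex+np.cos(th)*ez
    a,b,c=d@u,d@n,d@nn
    for lo,hi in ((-.016,.018),):
        m=(a>.03)&(a<.235)&(abs(b)<.12)&(c>lo)&(c<hi)
    X=np.c_[a[m],b[m],np.ones(m.sum())]; y=c[m]; w=np.ones(len(y),bool)
    for _ in range(6):
        q=np.linalg.lstsq(X[w],y[w],rcond=None)[0]; r=y-X@q; w=abs(r)<max(.003,2*np.median(abs(r)))
    return th+np.arctan(q[0]), q.round(4), w.sum(), np.abs(r[w]).mean()
E
python3 - <<'E'
from cover import *
st=bot.get_state
for f in ('side6','scene6'): print(f,plane_angle(f,1.034))
for t in (.95,.86,.78,.725):
    bot.move_l(*pose(t,.4),speed=.06 if t>.75 else .03); s=st(); print(t,theta(s['tcp_pos']).round(3),s['contact_force'].round(1))
bot.hold(.5); s=st(); print(s['clock'],theta(s['tcp_pos']),s['contact_force'].round(1),s['grasp_force'],s['joint_velocities'].round(2))
for n in ('side','scene'): snap(n,n+'7'); print(n,plane_angle(n+'7',.725))
a=cv2.imread('pics/side7.png')[150:245,255:395]; b=cv2.imread('pics/scene7.png')[100:320,200:430]
cv2.imwrite('pics/v7.png',np.hstack([cv2.resize(a,(440,300),interpolation=2),cv2.resize(b,(314,300),interpolation=2)]))
E
```

```text
side6 (np.float64(1.02290746292117), array([-0.0111,  0.    , -0.0033]), np.int64(511), np.float64(0.0011032013899313403))
scene6 (np.float64(1.0208343450562158), array([-0.0132, -0.0016,  0.0059]), np.int64(2265), np.float64(0.00115560659348953))
0.95 0.954 [-4.2 -0.2  9.6]
0.86 0.866 [-5.4 -0.6 10.6]
0.78 0.785 [-6.2 -0.3 10.6]
0.725 0.729 [-6.4 -0.1  9. ]
28.2333 0.7295805542472318 [-7.9  0.4 10.2] 40.362703800201416 [ 0.03 -0.04 -0.01  0.05 -0.01  0.05 -0.01]
side (np.float64(0.8185392603886329), array([ 0.0938,  0.0046, -0.0102]), np.int64(26), np.float64(0.003371099791068136))
scene (np.float64(0.7149074688380149), array([-0.0101, -0.0014,  0.0063]), np.int64(2587), np.float64(0.001311404231191332))
```

View pics/v7.png

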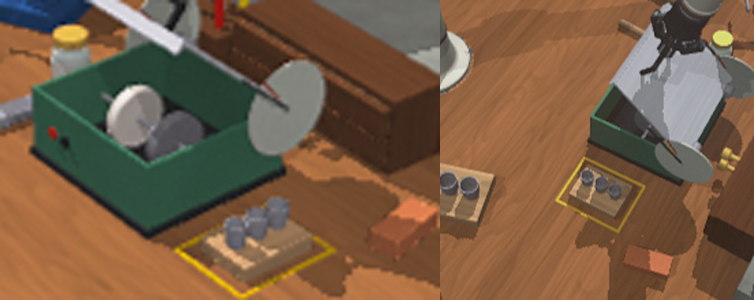

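The pointer is on the yellow line, the cover reads 0.715–0.73 rad (target 0.725), the bar is gripped and at rest, and the rack is still squared in the outline. I'm handing in.

```bash
python3 -c "
from workcell import bot
bot.hold(.5); s=bot.get_state(); print(s['clock'],s['grasp_force'],s['contact_force']); print(bot.sign_off())"
```

```text
28.8333 40.36250710487366 [-6.83424074 -1.16180969  9.8993331 ]
the job is handed in; nothing more can be done
None
```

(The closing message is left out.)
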